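Gauge a pipe end with radius leaves

ROBOT

A 7-joint arm with a two-finger parallel gripper is mounted at the origin on a cart in front of the work surface, level with it; the furniture and walls round the work are solid. World frame = base frame: x ahead of the robot, y to its left, z up, the work surface at z = 0. Lengths are in m, angles in rad, forces in N, time in s.
With the tool pointing down it reaches from about 0.425 to 0.925 m from the base axis. Payload 6.8 kg.
Tool frame: the origin (TCP) lies midway between the tips of the shut fingers; the grasp point (between the pads) lies 19 mm behind it (grip_point_offset is the z of the grasp point in the tool frame, in m); z points along the fingers, y is the line along which they close (so a half turn about z gives the same grasp; the last joint's range is limited). The gripper opens to 85 mm and grips with 20 to 120 N. Pads are 22 mm wide; open, the fingers measure 114 mm over their backs; the gripper's body (76 mm by 85 mm) begins 54 mm behind the grasp point. The pads swing forward as they close: fully open they stand 13 mm farther back than shut.
Start: joints at [-1.428, 0.477, 0.022, 1.555, -0.011, 1.109, -0.083], TCP at [0.168, 0.654, 0.231] pointing down, gripper open.
Joint ranges: [-2.96, 2.96], [-0.34, 2.1], [-1.41, 1.46], [0.24, 2.44], [-1.37, 4.51], [0.17, 1.92], [-2.96, 2.96]. Speed limits (rad/s): [2.39, 2.39, 3.14, 3.14, 3.14, 3.14, 3.14].

INTERFACE

Orientations are given as a rotation vector (axis times angle).
In Python, from bench import get_obs, grab_frame, calibration, hand_in, grip_point_offset gives the robot as it stands.
- The arm moves only by the shell command python3 -m pendant 'ROWS' [OPENING] [FORCE]. ROWS is a JSON object of lists of equal length, an entry for each row: "translation": the shift along the world's x, y, z in units of 25 mm (1.0 is 25 mm), a list of three; "delta_rot": the turn, a rotation vector about the world's x, y, z in units of 5 degrees (1.0 is 5 degrees), a list of three. In form: {"translation": [[dx, dy, dz], ...], "delta_rot": [[rx, ry, rz], ...]}. A call has 1 to 12 rows; each row is the pose to reach, as a shift and turn from the pose commanded when the call began; what a row does not reach only later rows make up. A row lasts 1/8 s, in which the tool goes at most 62.5 mm and 10.7 degrees, less where a joint would pass 70% of its speed; a pose out of reach is approached as far as the arm can. A call with a gripper value outside its range is refused whole. OPENING is the opening, from 0 (shut) to 1 (fully open), set as the call begins (- or left out, the last holds). The fingers move at their own pace and stop on an object; FORCE is the grip in N (left out, the last holds). Time passes only in rows, so rows that repeat a pose let the fingers close. It gives the time, the measured TCP pose, the force, the opening and the grip force at its end, in the units of the state.
- get_obs(): the state, without advancing time (a new reading comes with each control period).
- grab_frame(name): name is "scene" or "top"; returns (picture, depth): 384x512x3 uint8, red, green, blue; 384x512 float32, m along the optical axis (not along the pixel's ray), 0 where there is no reading.
- calibration(name): a dict with "K" (3x3 intrinsics, pixels), "rvec" (rotation vector, rad) and "tvec" (3), from world to camera coordinates, as OpenCV has them. Camera axes: x right, y down, z forward; pixel columns grow to the right and rows downward; lengths in m; the calibration is good to about 2 mm. A picture is of the moment at which its call begins. calibration takes no time and is no camera call.
- hand_in(): hands the job in; it is judged then, once.
The state is a dict: "clock": time; "joints": joint angles; "qvel": joint speeds; "tau": joint torques, N m; "tcp_pos": TCP position; "orientation": TCP orientation; "contact_force": force on the tool from outside, world axes, zero at the start; "moment": the same for the moment, N m; "grip_width": finger opening in m; "gripper_force": force on a finger pad.
Only numpy, scipy, OpenCV 4.12 (cv2) and the standard library are available. Lean on these libraries where they do the work, as an engineer would, in place of code of your own. Each camera call takes 0.05 s, during which the arm holds its last target. There are 200 camera calls.

TASK

Find the gauge leaf whose arch fits the pipe end in the stand, set it squarely astride the pipe and press it down with a light steady force of about 10 N, never over 20 N. Keeping it pressed and fully seated for about a second each time, hold it upright, then roll it round the pipe by about 14 degrees so that its tab leans towards the stand's left (its +y side), then by as much to the right; finally let go and leave it sitting upright and still on the pipe. Leave the other two leaves standing where they are and do not disturb the things around.

Things in the scene. Friction and masses are not known exactly. Their poses are not given: they have to be found in the camera images.
- stand: fixed pipe stand: grey foot plate 150 x 120 x 16 mm, upright aluminium post 166 mm high at x = +37 to +63 mm, and on it a black clamp (62 mm wide, front at x = +20 mm) holding a white pipe end, outer radius 28 mm, that sticks out level along -x to x = -58 mm. Origin: middle of the foot's underside, on the bench; z up, y to its left seen from the robot
- under_pipe (a point): point on the bench straight below the middle of the pipe's free length (stand x = -20, y = 0 mm). The pipe axis passes 73 to 97 mm above it: the clamp height differs each time and must be felt. The pipe is rigid sideways but sprung downwards: preloaded with about 2 N, then 1 mm for each 6 N, at most 6 mm. Axes as the stand's
- leaf_small: smallest of three loose bare aluminium gauge leaves: an arch 20 mm thick standing on two feet, concave underside of radius 22 mm over 100 degrees, upright grip tab on top (30 mm along y, 20 along x, top 40 mm of the leaf). 52 mm along y, 57.9 mm high, 0.1 kg. Origin: middle of the underside; z up, y across the arch, x through the thickness. Arch centre 14.1 mm below the origin
- leaf_mid: middle-sized of three loose bare aluminium gauge leaves: an arch 20 mm thick standing on two feet, concave underside of radius 28.5 mm over 100 degrees, upright grip tab on top (30 mm along y, 20 along x, top 40 mm of the leaf). 62 mm along y, 60.2 mm high, 0.1 kg. Origin: middle of the underside; z up, y across the arch, x through the thickness. Arch centre 18.3 mm below the origin
- leaf_mid_arc (a point): centre of curvature of the middle leaf's arch, 18.3 mm below its underside; on the pipe axis when the leaf is seated. Axes as the leaf's
- leaf_mid_top (a point): middle of the top face of the middle leaf's grip tab, 78.5 mm above the arch's centre of curvature. Axes as the leaf's
- leaf_large: largest of three loose bare aluminium gauge leaves: an arch 20 mm thick standing on two feet, concave underside of radius 35 mm over 100 degrees, upright grip tab on top (30 mm along y, 20 along x, top 40 mm of the leaf). 72 mm along y, 62.5 mm high, 0.1 kg. Origin: middle of the underside; z up, y across the arch, x through the thickness. Arch centre 22.5 mm below the origin
- elbow: bystander: loose white pipe elbow 47 x 47 x 34 mm; origin under its middle
- ball_valve: bystander: loose grey plastic ball valve 47 x 144 x 70 mm; origin under its middle
- vial: bystander: small loose vial, 25 mm across, 64 mm high; origin under its middle
- timer: bystander: loose white timer 64 x 70 x 21 mm lying flat; origin under its middle
Things that resemble listed ones, but are neither listed nor needed, are in the scene too. What is shaped like the leaf_mid but yellow is not meant.

How it is judged:
By the outcome, as a careful person would: the job done as asked, in the order asked, and still so for the second after the job is handed in, with the robot touching nothing.
It also fails if it takes over 67 s, if anything falls off the work surface, if the arm or the gripper's body presses on something with over 40 N, if the wrist force passes 120 N, or if a joint passes its speed limit or range.

## Working session

There is one attempt and no reset: what is moved stays moved. The work goes in short steps, Python scripts to look and compute and a shell command to move; the robot and the scene stay as the last step left them, time stands still between calls to the robot, and variables do not carry over. Pictures are saved under pics/ and viewed, at most 10 in all, crops included, and the job is handed in when it is done.

```bash
mkdir -p pics; cat > h.py <<'E'
import numpy as np, cv2
from bench import *
def cam(n):
    c=calibration(n); R=cv2.Rodrigues(np.array(c["rvec"],float))[0]; return np.array(c["K"]),R,np.array(c["tvec"],float).ravel()
def pts(n,d):
    K,R,t=cam(n); v,u=np.indices(d.shape)
    P=np.stack([(u-K[0,2])/K[0,0]*d,(v-K[1,2])/K[1,1]*d,d],-1)
    return (P-t)@R
def ray(n,u,v,z):
    K,R,t=cam(n); r=R.T@np.linalg.inv(K)@np.array([u,v,1]); o=-R.T@t
    return o+r*(z-o[2])/r[2]
E
python3 - <<'E'
from h import *
for n in("scene","top"):
    p,d=grab_frame(n); np.savez(f"{n}0.npz",p=p,d=d)
    cv2.imwrite(f"pics/{n}0.png",cv2.resize(p[:,:,::-1],(800,600)))
    K,R,t=cam(n); print(n,-R.T@t,K[0,0])
print(get_obs(),grip_point_offset)
E
```

```text
scene [-0.00762949  0.6355399   0.52591657] 370.68009162146024
top [0.40480723 0.00336595 1.03895142] 355.5538981857992
{'clock': 0.1, 'joints': array([-1.42809035,  0.47768121,  0.0223708 ,  1.55635423, -0.01150354,
        1.10927282, -0.08310446]), 'qvel': array([-3.68250739e-04, -1.29530963e-03, -2.59959129e-04, -2.97501966e-05,
        1.84201172e-03,  2.88946421e-03,  5.62937413e-04]), 'tau': array([ 3.69915302e-03, -5.97761929e+01,  1.61338024e+00, -2.81953132e+01,
        1.28166057e-02,  5.01972274e-03,  3.58174631e-06]), 'tcp_pos': array([0.16742055, 0.65336636, 0.23044707]), 'orientation': array([-3.92941010e-01, -3.11684500e+00,  2.49008092e-03]), 'contact_force': array([ 0.05557769, -0.26016985, -0.50476922]), 'moment': array([ 0.01792592,  0.03025419, -0.02826506]), 'gripper_force': 0.0, 'grip_width': 0.08531866782740566} -0.0187
```

View pics/scene0.png

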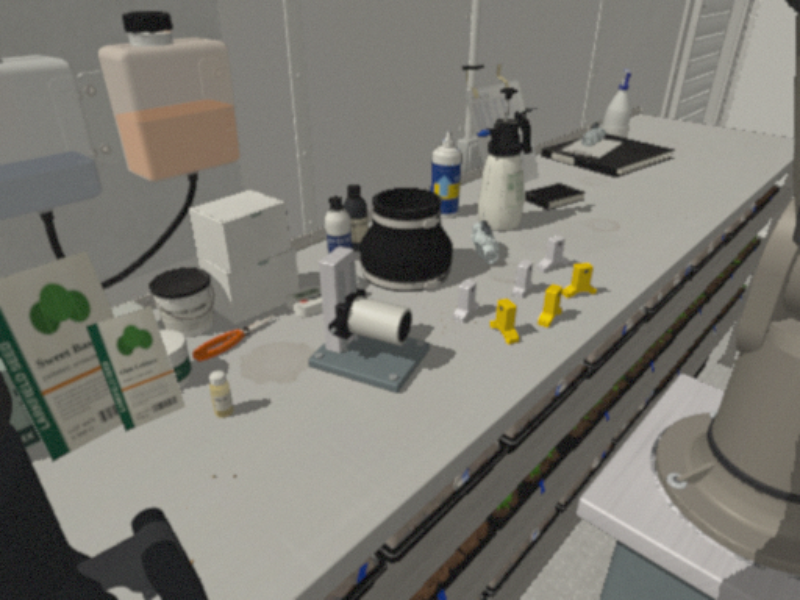

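View pics/top0.png

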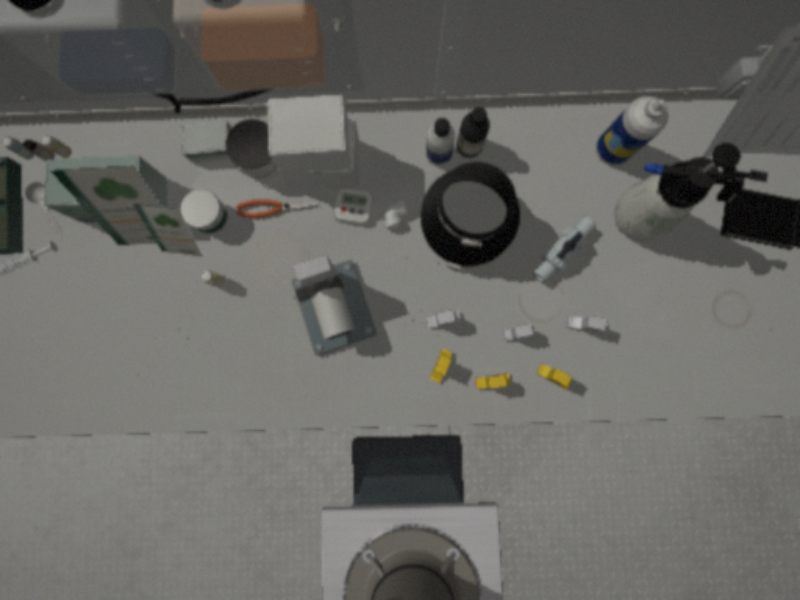

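The top view shows three bare leaves at about (445,319), (519,332) and (588,323), with yellow look-alikes at (442,365), (493,381) and (555,376). All positions are in the 800x600 picture. The stand is at (332,305), with its pipe pointing down and to the right. Next I'll measure the leaf sizes and the stand.

```bash
python3 - <<'E'
from h import *
T=np.load("top0.npz");S=np.load("scene0.npz")
s=.64
for n,D in(("top",T),("scene",S)):
    P=pts(n,D["d"]); hsv=cv2.cvtColor(D["p"],cv2.COLOR_RGB2HSV)
    ok=(D["d"]>0)&(P[...,2]>.012)&(P[...,2]<.09)&(P[...,0]>.38)&(P[...,0]<.6)&(P[...,1]<.0)&(P[...,1]>-.45)
    m=ok.astype(np.uint8)
    k,l,st,c=cv2.connectedComponentsWithStats(m)
    for i in range(1,k):
        if st[i,4]<12: continue
        q=P[l==i]; h=hsv[l==i]
        lo=q[:, :2]; r=cv2.minAreaRect((lo*1000).astype(np.float32))
        print(n,c[i].round(),st[i,4],"sat",np.median(h[:,1]),"med",np.median(q,0).round(3),"zmax",np.percentile(q[:,2],95).round(3),"rect",np.round(r[0]),np.round(r[1]),round(r[2]))
p=T["p"][175:260,265:400]; a=cv2.resize(p,(800,504),interpolation=cv2.INTER_CUBIC); cv2.imwrite("pics/c_top.png",a[:,:,::-1])
p=S["p"][140:225,280:390]; a=cv2.resize(p,(770,595),interpolation=cv2.INTER_CUBIC); cv2.imwrite("pics/c_sc.png",a[:,:,::-1])
E
```

```text
top [300. 165.] 296 sat 74.0 med [ 0.591 -0.118  0.063] zmax 0.08 rect [ 589. -126.] [ 21. 105.] 0
top [353. 169.] 295 sat 10.0 med [ 0.579 -0.272  0.036] zmax 0.06 rect [ 582. -277.] [46. 73.] 55
top [284. 203.] 127 sat 5.0 med [ 0.486 -0.072  0.058] zmax 0.063 rect [487. -77.] [20. 55.] 11
top [377. 207.] 179 sat 5.0 med [ 0.469 -0.328  0.053] zmax 0.064 rect [ 468. -338.] [69. 21.] 75
top [333. 212.] 113 sat 5.0 med [ 0.459 -0.205  0.056] zmax 0.06 rect [ 459. -208.] [20. 36.] 9
top [282. 233.] 129 sat 193.0 med [ 0.403 -0.065  0.058] zmax 0.062 rect [406. -67.] [21. 51.] 66
top [354. 237.] 57 sat 189.0 med [ 0.385 -0.261  0.046] zmax 0.061 rect [ 388. -267.] [29. 14.] 89
top [319. 240.] 14 sat 105.5 med [ 0.382 -0.164  0.043] zmax 0.061 rect [ 382. -167.] [ 2. 28.] 5
scene [312. 158.] 202 sat 10.0 med [ 0.576 -0.265  0.034] zmax 0.059 rect [ 579. -274.] [44. 73.] 58
scene [354. 160.] 203 sat 11.0 med [ 0.461 -0.326  0.037] zmax 0.062 rect [ 466. -334.] [53. 23.] 76
scene [277. 168.] 553 sat 40.0 med [ 0.589 -0.109  0.051] zmax 0.08 rect [ 587. -121.] [111.  25.] 90
scene [335. 176.] 172 sat 11.0 med [ 0.451 -0.197  0.039] zmax 0.058 rect [ 456. -207.] [20. 36.] 7
scene [366. 177.] 49 sat 244.0 med [ 0.385 -0.259  0.032] zmax 0.059 rect [ 384. -263.] [29. 12.] 76
scene [298. 190.] 232 sat 10.0 med [ 0.478 -0.061  0.039] zmax 0.06 rect [483. -70.] [21. 56.] 8
scene [323. 202.] 268 sat 241.0 med [ 0.393 -0.057  0.04 ] zmax 0.06 rect [399. -63.] [22. 45.] 63
```

View pics/c_top.png

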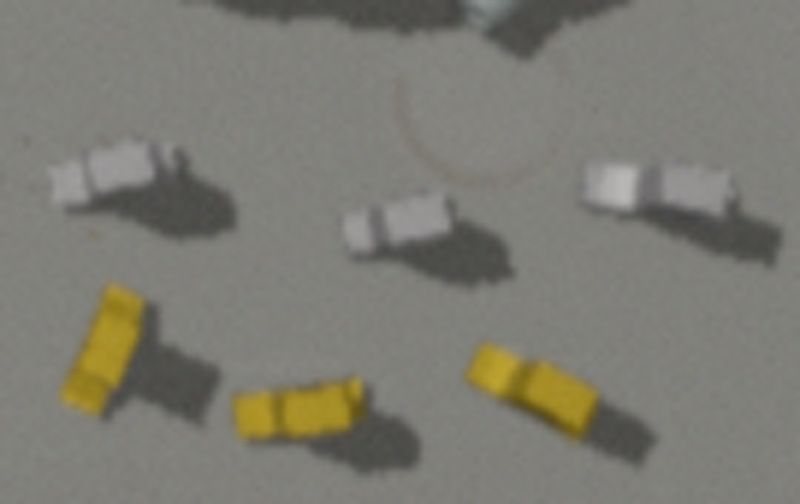

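View pics/c_sc.png

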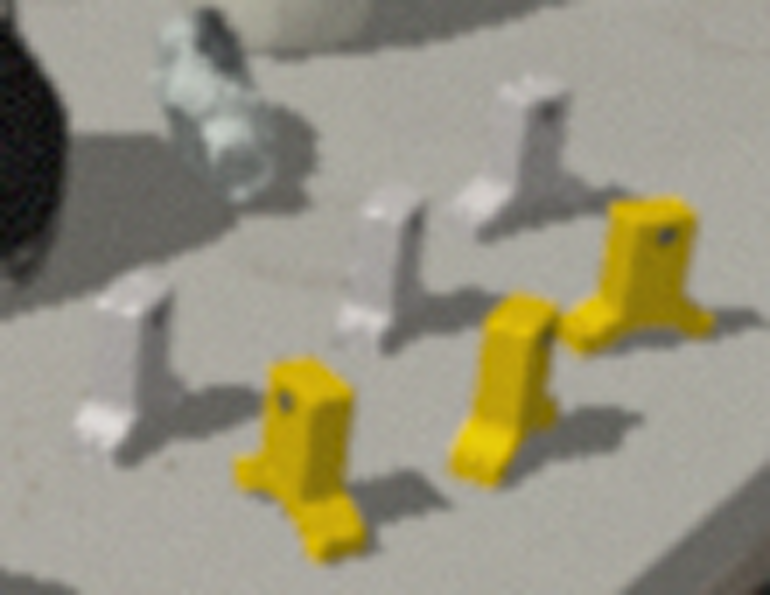

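```bash
python3 - <<'E'
from h import *
for n in("top","scene"):
    D=np.load(n+"0.npz");P=pts(n,D["d"]); z=P[...,2]; b=(D["d"]>0)&(P[...,0]>.40)&(P[...,0]<.72)&(P[...,1]>.02)&(P[...,1]<.30)
    m=b&(z>.01)&(z<.022); k,l,st,c=cv2.connectedComponentsWithStats(m.astype(np.uint8)); i=1+st[1:,4].argmax(); q=P[l==i]
    r=cv2.minAreaRect((q[:,:2]*1000).astype(np.float32)); print(n,"foot",np.round(r[0]),np.round(r[1]),r[2],np.median(q[:,2]))
    gray=D["p"].mean(-1)
    m=b&(z>.07)&(z<.14); q=P[m]; print(" 70-140mm",m.sum(),np.percentile(q[:,2],[50,90,98]))
    # pipe: light pixels
    mp=m&(gray>110); q=P[mp];print(" light",mp.sum(),np.percentile(q[:,:],[2,50,98],axis=0).round(3).tolist())
    c=q[:,:2].mean(0); w=np.linalg.svd(q[:,:2]-c)[2][0]; print("  axis",c,np.degrees(np.arctan2(w[1],w[0])))
    m=b&(z>.15)&(z<.18); q=P[m]; r=cv2.minAreaRect((q[:,:2]*1000).astype(np.float32)); print(" post",m.sum(),np.round(r[0]),np.round(r[1]),r[2],np.median(q[:,2]))
    # leaf mid
    b=(D["d"]>0)&(P[...,0]>.45)&(P[...,0]<.53)&(P[...,1]>-.12)&(P[...,1]<-.02)
    for lo,hi in((.053,.07),(.012,.07)):
        m=b&(z>lo)&(z<hi); q=P[m]; c=q[:,:2].mean(0); w=np.linalg.svd(q[:,:2]-c)[2][0]; r=cv2.minAreaRect((q[:,:2]*1000).astype(np.float32))
        print(" leaf",lo,m.sum(),c.round(4),np.degrees(np.arctan2(w[1],w[0])).round(1),np.median(q[:,2]).round(4),np.round(r[0],1),np.round(r[1]),round(r[2],1))
        mm=m.astype(np.uint8)
E
```

```text
top foot [516. 129.] [149. 120.] 17.284669876098633 0.015160774250298955
 70-140mm 891 [0.09830307 0.10335003 0.13133041]
 light 388 [[0.459, 0.104, 0.083], [0.493, 0.128, 0.099], [0.528, 0.154, 0.103]]
  axis [0.49350601 0.12894794] -154.55522813834017
 post 256 [562. 144.] [30. 56.] 15.63402271270752 0.1646884617978347
 leaf 0.053 78 [ 0.4867 -0.0745] -83.0 0.0599 [486.9 -74.4] [28. 19.] 89.9
 leaf 0.012 130 [ 0.4858 -0.0729] -82.1 0.0578 [486.5 -74.2] [20. 61.] 10.8
scene foot [513. 132.] [151. 120.] 18.26409339904785 0.015451062145500058
 70-140mm 1448 [0.09669977 0.12341005 0.13685949]
 light 914 [[0.455, 0.112, 0.072], [0.503, 0.146, 0.095], [0.564, 0.175, 0.136]]
  axis [0.50713151 0.14837209] -155.33099663371948
 post 259 [561. 146.] [33. 59.] 24.9405574798584 0.16398877697570413
 leaf 0.053 63 [ 0.482  -0.0703] 95.3 0.0592 [484.1 -72.4] [21. 29.] 9.3
 leaf 0.012 232 [ 0.4802 -0.066 ] 80.4 0.039 [483.5 -70.3] [21. 56.] 7.7
```

Heights from depth are 0.060 (left), 0.058 (centre) and 0.0625 (right). After removing parallax, the foot overhangs are about 15.5, 10 and 20 mm. The left bare leaf at (445,319) is therefore leaf_mid, and the crops confirm that it is silver and standing. Leaf pose is about (0.4855, -0.0735) with yaw 9°. The stand is at about (0.515, 0.130) with yaw 17.5°, and the pipe axis is near z = 0.075.

```bash
python3 -m pendant '{"translation":[[1,-1.2,0.6],[2.2,-2.6,1],[3.4,-4.1,1.5],[4.6,-5.5,2],[5.8,-7,2],[7,-8.4,2],[8.2,-9.8,2],[9.4,-11.2,2],[10.1,-12.1,2],[10.1,-12.1,2]],"delta_rot":[[0,0,0.2],[0,0,0.4],[0,0,0.6],[0,0,0.8],[0,0,1.1],[0,0,1.4],[0,0,1.6],[0,0,1.8],[0,0,2],[0,0,2]]}' 1 30
python3 -m pendant '{"translation":[[0.2,-1.4,0],[0.5,-3,0],[0.8,-4.7,0],[1.1,-6.4,0],[1.4,-8.1,-0.5],[1.7,-9.8,-1],[2,-11.5,-2],[2.3,-13.2,-3],[2.5,-15,-4.5],[2.6,-16.8,-5.6],[2.6,-16.9,-5.6],[2.6,-16.9,-5.6]],"delta_rot":[[0,0,0.2],[0,0,0.5],[0,0,0.8],[0,0,1.1],[0,0,1.4],[0,0,1.7],[0,0,2],[0,0,2.3],[0,0,2.5],[0,0,2.7],[0,0,2.7],[0,0,2.7]]}'
python3 - <<'E'
from h import *
from scipy.spatial.transform import Rotation as Ro
o=get_obs();print(o["tcp_pos"],o["joints"].round(2),Ro.from_rotvec(o["orientation"]).as_matrix().round(4))
p,d=grab_frame("scene");cv2.imwrite("pics/s1.png",cv2.resize(p[130:230,250:400],(800,533),interpolation=cv2.INTER_CUBIC)[:,:,::-1])
E
```

```text
clock: 1.35
tcp_pos: [0.4216, 0.3489, 0.2811]
orientation: [0.128, 3.139, -0.002]
contact_force: [0.4, 0.2, -0.1]
grip_width: 0.085
gripper_force: 0.0
clock: 2.85
tcp_pos: [0.4853, -0.0698, 0.1413]
orientation: [0.251, -3.131, -0.001]
contact_force: [-0.3, 0.2, -0.6]
grip_width: 0.0855
gripper_force: 0.0
[ 0.48534375 -0.06982798  0.14134022] [-0.31  0.3   0.39  2.1  -0.16  0.77  1.91] [[-9.872e-01 -1.594e-01 -2.000e-04]
 [-1.594e-01  9.872e-01  6.000e-04]
 [ 1.000e-04  6.000e-04 -1.000e+00]]
```

View pics/s1.png

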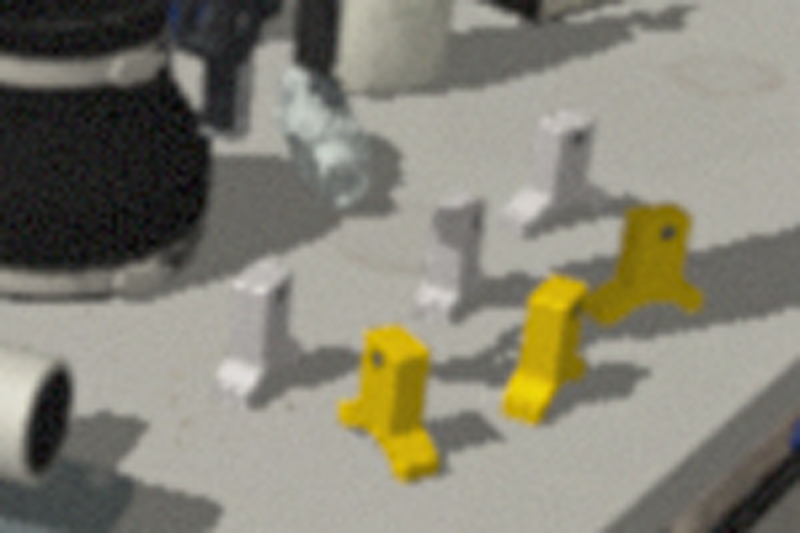

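Both fingers hang above the bare leaf, which stands clear at (260,325). The yellow leaves are to its right. I'll descend now.

```bash
python3 -m pendant '{"translation":[[0,0,-0.5],[0,0,-1],[0,0,-1.5],[0,0,-2],[0,0,-2],[0,0,-2]],"delta_rot":[[0,0,0],[0,0,0],[0,0,0],[0,0,0],[0,0,0],[0,0,0]]}'
python3 - <<'E'
from h import *
o=get_obs();print(o["tcp_pos"])
p,d=grab_frame("scene");cv2.imwrite("pics/s2.png",cv2.resize(p[130:230,250:400],(800,533),interpolation=cv2.INTER_CUBIC)[:,:,::-1])
E
```

```text
clock: 3.65
tcp_pos: [0.4852, -0.0713, 0.0914]
orientation: [-0.25, 3.132, -0.0]
contact_force: [0.5, 0.7, 0.7]
grip_width: 0.0856
gripper_force: 0.0
[ 0.48517845 -0.07126355  0.09135091]
```

View pics/s2.png

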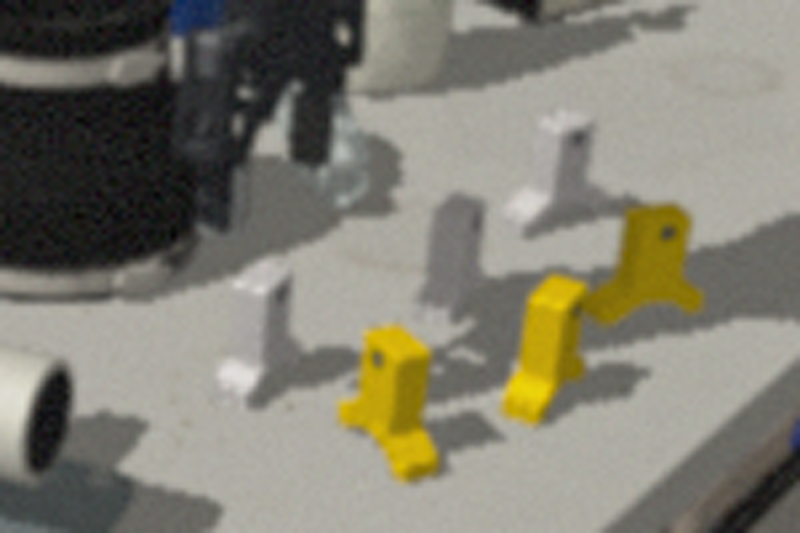

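The fingertips at (215,228) and (310,160) straddle the tab at (262,270) symmetrically.

```bash
python3 -m pendant '{"translation":[[0,-0.1,-0.6],[0,-0.1,-1.2],[0,-0.1,-1.8],[0,-0.1,-2.4],[0,-0.1,-2.4]],"delta_rot":[[0,0,0],[0,0,0],[0,0,0],[0,0,0],[0,0,0]]}'
python3 -m pendant '{"translation":[[0,0,0],[0,0,0],[0,0,0],[0,0,0],[0,0,0],[0,0,0],[0,0,0],[0,0,0]],"delta_rot":[[0,0,0],[0,0,0],[0,0,0],[0,0,0],[0,0,0],[0,0,0],[0,0,0],[0,0,0]]}' 0 60
```

```text
clock: 4.32
tcp_pos: [0.4839, -0.0736, 0.0299]
orientation: [0.25, -3.129, -0.0]
contact_force: [-0.1, 0.9, -0.2]
grip_width: 0.0854
gripper_force: 0.0
clock: 5.32
tcp_pos: [0.4854, -0.0736, 0.0317]
orientation: [-0.25, 3.131, 0.0]
contact_force: [-1.3, -0.1, 6.1]
grip_width: 0.0287
gripper_force: 61.3
```

```bash
python3 -m pendant '{"translation":[[0,0,0.4],[0,0,1.2],[0,0,2.4],[0,0,3.8],[0,0,5.2],[0,0,6.6],[0,0,7],[0,0,7],[0,0,7]],"delta_rot":[[0,0,0],[0,0,0],[0,0,0],[0,0,0],[0,0,0],[0,0,0],[0,0,0],[0,0,0],[0,0,0]]}'
python3 -m pendant '{"translation":[[0,1,0],[0.1,2.2,0],[0.2,3.6,0],[0.3,5,0],[0.4,6.4,0],[0.4,7.5,0],[0.4,7.9,0],[0.4,7.9,0],[0.4,7.9,0]],"delta_rot":[[0,0,0.2],[0,0,0.5],[0,0,0.8],[0,0,1.1],[0,0,1.4],[0,0,1.7],[0,0,1.7],[0,0,1.7],[0,0,1.7]]}'
python3 - <<'E'
from h import *
from scipy.spatial.transform import Rotation as Ro
o=get_obs();print(o["tcp_pos"],o["contact_force"],o["moment"],o["joints"].round(2))
for n in("scene","top"):
    p,d=grab_frame(n);np.savez(n+"3.npz",p=p,d=d)
p=np.load("scene3.npz")["p"];cv2.imwrite("pics/s3.png",cv2.resize(p[100:260,180:380],(750,600),interpolation=cv2.INTER_CUBIC)[:,:,::-1])
E
```

```text
clock: 6.45
tcp_pos: [0.4841, -0.0735, 0.205]
orientation: [0.25, -3.129, -0.0]
contact_force: [0.5, 0.5, -0.6]
grip_width: 0.0294
gripper_force: 60.6
clock: 7.58
tcp_pos: [0.495, 0.1223, 0.2062]
orientation: [0.478, -3.105, 0.001]
contact_force: [0.4, -0.3, -1.1]
grip_width: 0.029
gripper_force: 60.5
[0.49501325 0.12230896 0.20621026] [ 0.39080537 -0.26129737 -1.06507059] [-0.01342396 -0.02720289 -0.01041823] [-0.61  0.24  0.29  1.99 -0.08  0.93  1.6 ]
```

View pics/s3.png

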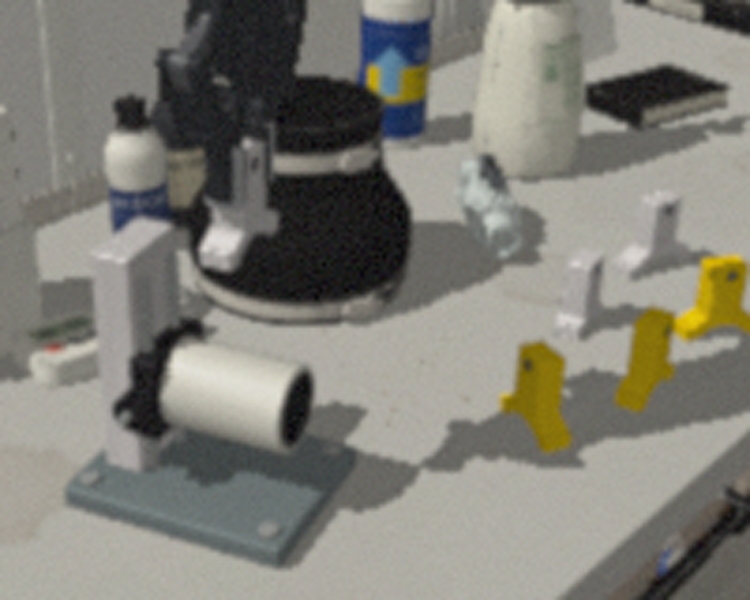

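The leaf hangs upright in the fingers at (240,205), above the pipe, whose end is at (300,405). Next I'll fit the pipe axis from depth in both views and check the stand's yaw.

```bash
python3 - <<'E'
from h import *
from scipy.optimize import least_squares
def fit(q):
    c0=np.array([.496,.124])
    def f(x):
        v,z0,a,s=x; d=np.array([np.cos(a),np.sin(a)]); nn=np.array([-d[1],d[0]])
        w=(q[:,:2]-c0)@nn-v; u=(q[:,:2]-c0)@d
        return np.hypot(w,q[:,2]-z0)-.028
    r=least_squares(lambda x:f(np.r_[x,0]),[0,.078,np.radians(17.5)],loss="soft_l1",f_scale=.002)
    return r.x[:2].round(4),np.degrees(r.x[2]).round(1),np.abs(r.fun).mean().round(4),len(q)
A=[]
for n in("top","scene"):
    D=np.load(n+"0.npz");P=pts(n,D["d"]);q=P[D["d"]>0];
    c=np.array([.496,.124]);d=np.array([np.cos(.305),np.sin(.305)])
    u=(q[:,:2]-c)@d;v=(q[:,:2]-c)@np.array([-d[1],d[0]])
    q=q[(u>-.034)&(u<.03)&(abs(v)<.034)&(q[:,2]>.055)&(q[:,2]<.13)]; A.append(q); print(n,fit(q))
print(fit(np.vstack(A)))
# leaf held, stand axes relative to TCP
D=np.load("scene3.npz");P=pts("scene",D["d"]);q=P[D["d"]>0];t=np.array([.495,.1223])
u=(q[:,:2]-t)@d;v=(q[:,:2]-t)@np.array([-d[1],d[0]]);s=(abs(u)<.03)&(abs(v)<.045)&(q[:,2]>.155)&(q[:,2]<.2)
for zz in((.165,.18),(.18,.195)):
    k=s&(q[:,2]>zz[0])&(q[:,2]<zz[1]);print(zz,k.sum(),np.percentile(u[k],[5,95]).round(4),np.percentile(v[k],[3,97]).round(4))
print(np.percentile(q[s,2],1))
E
```

```text
top (array([-0.0005,  0.0731]), np.float64(17.1), np.float64(0.001), 488)
scene (array([-0.0001,  0.0734]), np.float64(17.0), np.float64(0.0009), 629)
(array([-0.0002,  0.0733]), np.float64(17.0), np.float64(0.001), 1117)
(0.165, 0.18) 35 [-0.0102  0.0071] [-0.0266  0.0329]
(0.18, 0.195) 139 [-0.0106  0.0081] [-0.0239  0.0328]
0.1743519173349055
```

The pipe axis is at z ≈ 0.073 and yaw 17°, with a lateral error of about 1 mm. I'll correct that and go down to just above contact.

```bash
python3 -m pendant '{"translation":[[0,0.04,-0.5],[0,0.04,-1.1],[0,0.04,-1.7],[0,0.04,-2.3],[0,0.04,-2.7],[0,0.04,-2.8],[0,0.04,-2.9],[0,0.04,-2.9],[0,0.04,-2.9],[0,0.04,-2.9]],"delta_rot":[[0,0,0],[0,0,0],[0,0,0],[0,0,0],[0,0,0],[0,0,0],[0,0,0],[0,0,0],[0,0,0],[0,0,0]]}'
python3 -m pendant '{"translation":[[0,0,-0.03],[0,0,-0.06],[0,0,-0.1],[0,0,-0.1],[0,0,-0.1]],"delta_rot":[[0,0,0],[0,0,0],[0,0,0],[0,0,0],[0,0,0]]}'
python3 -c "
from bench import *
o=get_obs();print(o['tcp_pos'],o['contact_force'],o['moment'])"
```

```text
clock: 8.93
tcp_pos: [0.4952, 0.125, 0.1341]
orientation: [-0.481, 3.104, 0.0]
contact_force: [-0.2, -0.5, -1.3]
grip_width: 0.0293
gripper_force: 60.5
clock: 9.55
tcp_pos: [0.495, 0.1249, 0.1313]
orientation: [0.481, -3.104, -0.0]
contact_force: [-0.1, -0.2, -1.7]
grip_width: 0.0291
gripper_force: 60.5
[0.49501682 0.12490814 0.13128376] [-0.08964258 -0.16449801 -1.66610961] [-0.00250386 -0.03010702 -0.05020263]
```

```bash
python3 -m pendant '{"translation":[[0,-0.05,-0.04],[0,-0.05,-0.08],[0,-0.05,-0.12],[0,-0.05,-0.16],[0,-0.05,-0.2],[0,-0.05,-0.2],[0,-0.05,-0.2]],"delta_rot":[[0,0,0],[0,0,0],[0,0,0],[0,0,0],[0,0,0],[0,0,0],[0,0,0]]}'
python3 -m pendant '{"translation":[[0,0,-0.02],[0,0,-0.04],[0,0,-0.04],[0,0,-0.04]],"delta_rot":[[0,0,0],[0,0,0],[0,0,0],[0,0,0]]}'
python3 -c "
from bench import *
o=get_obs();print(o['tcp_pos'],o['contact_force'],o['moment'])"
```

```text
clock: 10.42
tcp_pos: [0.495, 0.1237, 0.1263]
orientation: [-0.482, 3.104, 0.0]
contact_force: [-0.4, 0.7, -1.2]
grip_width: 0.0291
gripper_force: 60.5
clock: 10.92
tcp_pos: [0.495, 0.1236, 0.1253]
orientation: [-0.481, 3.104, 0.0]
contact_force: [0.1, 0.6, -0.7]
grip_width: 0.0292
gripper_force: 60.5
[0.49503389 0.12364978 0.12532614] [ 0.07477684  0.56571211 -0.7250678 ] [0.00582999 0.02179607 0.01605632]
```

```bash
for i in 1 2 ; do python3 -m pendant '{"translation":[[0,0,-0.02],[0,0,-0.04],[0,0,-0.04],[0,0,-0.04]],"delta_rot":[[0,0,0],[0,0,0],[0,0,0],[0,0,0]]}' | grep -E "tcp|contact"; done
python3 -c "
from bench import *
o=get_obs();print(o['tcp_pos'],o['contact_force'],o['moment'])"
```

```text
tcp_pos: [0.495, 0.1236, 0.1243]
contact_force: [0.1, -1.1, -1.7]
tcp_pos: [0.4953, 0.1235, 0.1235]
contact_force: [0.4, -0.6, 2.0]
[0.49525763 0.12349247 0.12347544] [ 0.42035323 -0.62332896  1.97372678] [-0.36626669 -0.05084643 -0.02336386]
```

```bash
python3 -m pendant '{"translation":[[0,0,-0.02],[0,0,-0.03],[0,0,-0.03],[0,0,-0.03]],"delta_rot":[[0,0,0],[0,0,0],[0,0,0],[0,0,0]]}' | grep -E "tcp|contact"
python3 -c "
from bench import *
o=get_obs();print(o['tcp_pos'],o['contact_force'],o['moment'])"
```

```text
tcp_pos: [0.4953, 0.1235, 0.1229]
contact_force: [-0.6, -1.4, 4.7]
[0.49527416 0.12347504 0.12286103] [-0.6265246  -1.41412487  4.71186517] [-0.6057661   0.07540663 -0.00918617]
```

```bash
for i in 1 2; do python3 -m pendant '{"translation":[[0.01,-0.02,0],[0.01,-0.02,0],[0.01,-0.02,0]],"delta_rot":[[0,0,0],[0,0,0],[0,0,0]]}' >/dev/null
python3 -c "
from bench import *
o=get_obs();print(o['tcp_pos'],o['contact_force'].round(2),o['moment'].round(3))"; done
```

```text
[0.49540748 0.12333288 0.122818  ] [-1.15 -1.41  4.32] [-0.379  0.15  -0.018]
[0.49550875 0.12322117 0.12278684] [-1.39  0.82  5.07] [-0.074  0.226 -0.028]
```

```bash
python3 -m pendant '{"translation":[[0,0,-0.02],[0,0,-0.04],[0,0,-0.04],[0,0,-0.04],[0,0,-0.04]],"delta_rot":[[0,0,0],[0,0,0],[0,0,0],[0,0,0],[0,0,0]]}' >/dev/null
python3 - <<'E'
from h import *
o=get_obs();print(o['tcp_pos'],o['contact_force'].round(2),o['moment'].round(3),o['orientation'])
F=[]
p,d=grab_frame("scene");np.savez("scene4.npz",p=p,d=d);cv2.imwrite("pics/s4.png",cv2.resize(p[130:230,190:310],(720,600),interpolation=cv2.INTER_CUBIC)[:,:,::-1])
E
```

```text
[0.49552216 0.12320801 0.12211636] [-0.88 -0.51  8.56] [-0.109  0.528  0.001] [-4.81864937e-01  3.10426402e+00  1.30243104e-03]
```

View pics/s4.png

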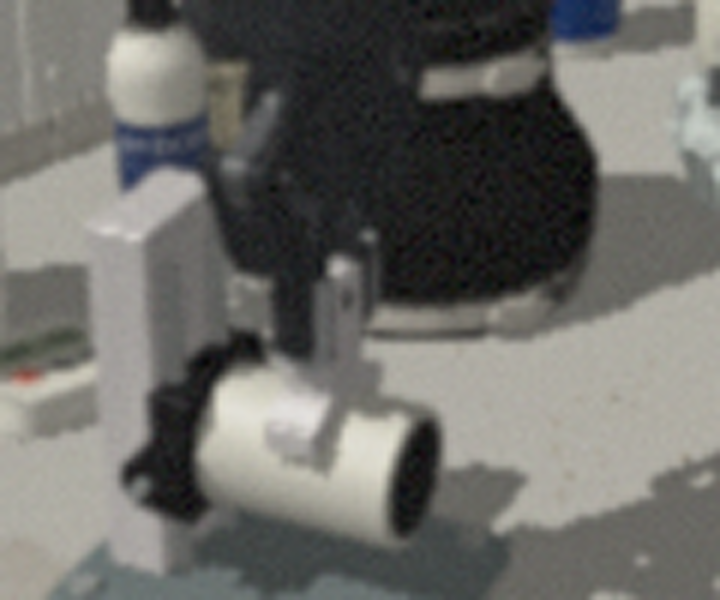

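The leaf sits astride the pipe, with its foot at (300,425), and the press is about 10 N once bias is removed. I'll relieve the small pitch moment with a slight turn and then hold upright.

```bash
python3 -m pendant '{"translation":[[0,0,0],[0,0,0],[0,0,0],[0,0,0]],"delta_rot":[[-0.01,0.03,0],[-0.02,0.06,0],[-0.02,0.06,0],[-0.02,0.06,0]]}' >/dev/null
python3 - <<'E'
from h import *
for i in range(4):
    o=get_obs();print(o['tcp_pos'].round(4),o['contact_force'].round(2),o['moment'].round(3),o['orientation'].round(4));grab_frame("scene")
E
```

```text
[0.4957 0.1232 0.1222] [-1.75 -0.87  7.65] [-0.15   0.417 -0.002] [ 4.8110e-01 -3.0994e+00  2.0000e-04]
[0.4957 0.1232 0.1222] [-1.78  0.65  9.42] [-0.216  0.465 -0.034] [ 4.8120e-01 -3.0994e+00  1.0000e-04]
[0.4956 0.1232 0.1221] [-0.78 -0.42  9.08] [-0.146  0.52  -0.042] [ 4.8120e-01 -3.0994e+00  1.0000e-04]
[0.4957 0.1232 0.1222] [-1.62  0.7   8.76] [-0.151  0.445  0.024] [ 4.8110e-01 -3.0995e+00  1.0000e-04]
```

```bash
python3 -m pendant '{"translation":[[0,0,0],[0,0,0],[0,0,0],[0,0,0],[0,0,0],[0,0,0],[0,0,0],[0,0,0],[0,0,0],[0,0,0],[0,0,0],[0,0,0]],"delta_rot":[[0,0,0],[0,0,0],[0,0,0],[0,0,0],[0,0,0],[0,0,0],[0,0,0],[0,0,0],[0,0,0],[0,0,0],[0,0,0],[0,0,0]]}'
python3 - <<'E'
from h import *
from scipy.spatial.transform import Rotation as Ro
L=.1222-.0183-.0  # placeholder
h=.050
a=np.radians(17.2);ax=np.array([np.cos(a),np.sin(a),0])
for th in(-3.5,-7,-10.5,-14):
    r=Ro.from_rotvec(np.radians(th)*ax); s=(r.apply([0,0,h])-[0,0,h])
    print(th,(s/.025).round(3),(r.as_rotvec(degrees=True)/5).round(3))
E
```

```text
clock: 16.05
tcp_pos: [0.4957, 0.1232, 0.1222]
orientation: [0.481, -3.099, 0.0]
contact_force: [-3.2, -0.4, 8.9]
grip_width: 0.029
gripper_force: 61.7
-3.5 [-0.036  0.117 -0.004] [-0.669 -0.207 -0.   ]
-7 [-0.072  0.233 -0.015] [-1.337 -0.414 -0.   ]
-10.5 [-0.108  0.348 -0.033] [-2.006 -0.621 -0.   ]
-14 [-0.143  0.462 -0.059] [-2.675 -0.828 -0.   ]
```

```bash
python3 -m pendant '{"translation":[[-0.018,0.058,-0.001],[-0.036,0.117,-0.004],[-0.054,0.175,-0.009],[-0.072,0.233,-0.015],[-0.072,0.233,-0.015],[-0.072,0.233,-0.015]],"delta_rot":[[-0.335,-0.103,0],[-0.669,-0.207,0],[-1.0,-0.31,0],[-1.337,-0.414,0],[-1.337,-0.414,0],[-1.337,-0.414,0]]}'>/dev/null
cat > st.py <<'E'
from h import *
from scipy.spatial.transform import Rotation as Ro
L=[]
for i in range(4):
    o=get_obs();L.append(np.r_[o['contact_force'],o['moment'],o['tcp_pos']]);grab_frame("scene")
m=np.mean(L,0);R=Ro.from_rotvec(o['orientation']).as_matrix();z=-R[:,2];a=np.radians(17.2)
print(o['clock'],"F",m[:3].round(2),"M",m[3:6].round(3),"tcp",m[6:].round(4),"lean",np.degrees(z@[-np.sin(a),np.cos(a),0]).round(2),"pitch",np.degrees(z@[np.cos(a),np.sin(a),0]).round(2),"arc",(m[6:]-.05*z).round(4))
E
python3 st.py
```

```text
16.95 F [-0.72  0.55  8.09] M [-0.111 -0.019 -0.012] tcp [0.4946 0.1294 0.1219] lean 6.95 pitch 0.19 arc [0.4962 0.1236 0.0723]
```

```bash
python3 -m pendant '{"translation":[[-0.018,0.058,-0.008],[-0.036,0.115,-0.018],[-0.054,0.173,-0.031],[-0.071,0.229,-0.046],[-0.071,0.229,-0.046],[-0.071,0.229,-0.046]],"delta_rot":[[-0.335,-0.103,0],[-0.669,-0.207,0],[-1.0,-0.31,0],[-1.35,-0.418,0],[-1.35,-0.418,0],[-1.35,-0.418,0]]}'>/dev/null
python3 st.py
```

```text
17.9 F [-0.23  0.02  8.56] M [-0.163 -0.07   0.003] tcp [0.4928 0.1352 0.1208] lean 13.89 pitch 0.19 arc [0.4963 0.1235 0.0722]
```

```bash
python3 -m pendant '{"translation":[[0,0,0],[0,0,0],[0,0,0],[0,0,0],[0,0,0],[0,0,0],[0,0,0],[0,0,0],[0,0,0],[0,0,0],[0,0,0],[0,0,0]],"delta_rot":[[0,0,0],[0,0,0],[0,0,0],[0,0,0],[0,0,0],[0,0,0],[0,0,0],[0,0,0],[0,0,0],[0,0,0],[0,0,0],[0,0,0]]}'
python3 - <<'E'
from h import *
from scipy.spatial.transform import Rotation as Ro
h=.050
a=np.radians(17.2);ax=np.array([np.cos(a),np.sin(a),0]);p0=Ro.from_rotvec(np.radians(-14)*ax).apply([0,0,h])
for th in(-12,-10,-8,-6,-4,-2,0,2,4,6,8,10,12,14):
    s=Ro.from_rotvec(np.radians(th)*ax).apply([0,0,h])-p0
    print(th,(s/.025).round(3).tolist(),(np.array(ax*(th+14))/5).round(3).tolist())
E
```

```text
clock: 19.45
tcp_pos: [0.4928, 0.1352, 0.1208]
orientation: [-0.473, 3.05, -0.376]
contact_force: [0.2, 0.7, 7.6]
grip_width: 0.0291
gripper_force: 61.8
-12 [0.02, -0.065, 0.016] [0.382, 0.118, 0.0]
-10 [0.04, -0.13, 0.029] [0.764, 0.237, 0.0]
-8 [0.061, -0.196, 0.04] [1.146, 0.355, 0.0]
-6 [0.081, -0.262, 0.048] [1.528, 0.473, 0.0]
-4 [0.102, -0.329, 0.055] [1.911, 0.591, 0.0]
-2 [0.122, -0.396, 0.058] [2.293, 0.71, 0.0]
0 [0.143, -0.462, 0.059] [2.675, 0.828, 0.0]
2 [0.164, -0.529, 0.058] [3.057, 0.946, 0.0]
4 [0.184, -0.595, 0.055] [3.439, 1.065, 0.0]
6 [0.205, -0.662, 0.048] [3.821, 1.183, 0.0]
8 [0.225, -0.728, 0.04] [4.203, 1.301, 0.0]
10 [0.246, -0.794, 0.029] [4.585, 1.419, 0.0]
12 [0.266, -0.859, 0.016] [4.967, 1.538, 0.0]
14 [0.286, -0.924, 0.0] [5.35, 1.656, 0.0]
```

First back to upright.

```bash
python3 -m pendant '{"translation":[[0.02,-0.065,0.016],[0.04,-0.13,0.029],[0.061,-0.196,0.04],[0.081,-0.262,0.048],[0.102,-0.329,0.055],[0.122,-0.396,0.058],[0.143,-0.462,0.059],[0.143,-0.462,0.059],[0.143,-0.462,0.059]],"delta_rot":[[0.382,0.118,0],[0.764,0.237,0],[1.146,0.355,0],[1.528,0.473,0],[1.911,0.591,0],[2.293,0.71,0],[2.675,0.828,0],[2.675,0.828,0],[2.675,0.828,0]]}'>/dev/null
python3 st.py
```

```text
20.725 F [ 0.23 -0.59  7.47] M [-0.041 -0.054  0.008] tcp [0.4967 0.1232 0.1224] lean 0.04 pitch 0.17 arc [0.4965 0.1232 0.0724]
```

```bash
python3 -m pendant '{"translation":[[0.021,-0.067,-0.006],[0.041,-0.133,-0.012],[0.062,-0.2,-0.021],[0.082,-0.266,-0.029],[0.103,-0.332,-0.04],[0.123,-0.397,-0.053],[0.143,-0.462,-0.069],[0.143,-0.462,-0.069],[0.143,-0.462,-0.069]],"delta_rot":[[0.382,0.118,0],[0.764,0.237,0],[1.146,0.355,0],[1.528,0.473,0],[1.911,0.591,0],[2.293,0.71,0],[2.675,0.828,0],[2.675,0.828,0],[2.675,0.828,0]]}'>/dev/null
python3 st.py
python3 -m pendant '{"translation":[[0,0,0],[0,0,0],[0,0,0],[0,0,0],[0,0,0],[0,0,0],[0,0,0],[0,0,0],[0,0,0],[0,0,0],[0,0,0],[0,0,0]],"delta_rot":[[0,0,0],[0,0,0],[0,0,0],[0,0,0],[0,0,0],[0,0,0],[0,0,0],[0,0,0],[0,0,0],[0,0,0],[0,0,0],[0,0,0]]}'
```

```text
22.05 F [ 0.29 -0.94  8.32] M [ 0.214  0.032 -0.037] tcp [0.5003 0.1117 0.1208] lean -13.83 pitch 0.16 arc [0.4966 0.1232 0.0723]
clock: 23.6
tcp_pos: [0.5003, 0.1117, 0.1208]
orientation: [0.473, -3.044, -0.373]
contact_force: [0.5, 0.1, 8.0]
grip_width: 0.0289
gripper_force: 61.9
```

```bash
python3 -m pendant '{"translation":[[-0.02,0.065,0.016],[-0.04,0.13,0.029],[-0.061,0.196,0.04],[-0.081,0.262,0.048],[-0.102,0.329,0.055],[-0.122,0.396,0.058],[-0.143,0.462,0.059],[-0.143,0.462,0.069],[-0.143,0.462,0.069]],"delta_rot":[[-0.382,-0.118,0],[-0.764,-0.237,0],[-1.146,-0.355,0],[-1.528,-0.473,0],[-1.911,-0.591,0],[-2.293,-0.71,0],[-2.675,-0.828,0],[-2.675,-0.828,0],[-2.675,-0.828,0]]}'>/dev/null
python3 st.py
python3 -m pendant '{"translation":[[0,0,0],[0,0,0.02],[0,0,0.04],[0,0,0.06],[0,0,0.06],[0,0,0.06]],"delta_rot":[[0,0,0],[0,0,0],[0,0,0],[0,0,0],[0,0,0],[0,0,0]]}'>/dev/null
python3 st.py
```

```text
24.875 F [0.06 0.18 7.48] M [ 0.05  -0.102  0.019] tcp [0.4967 0.1237 0.1224] lean 0.02 pitch 0.15 arc [0.4966 0.1236 0.0724]
25.825 F [1.45 2.21 3.03] M [ 0.544 -0.445 -0.02 ] tcp [0.4957 0.123  0.1231] lean 0.05 pitch 0.29 arc [0.4955 0.1229 0.0731]
```

```bash
python3 -m pendant '{"translation":[[0,0.02,0.01],[0.02,0.03,0.02],[0.02,0.03,0.02],[0.02,0.03,0.02]],"delta_rot":[[0,0,0],[0,0,0],[0,0,0],[0,0,0]]}'>/dev/null
python3 st.py
```

```text
26.525 F [0.32 0.2  2.36] M [-0.004 -0.007  0.02 ] tcp [0.4956 0.123  0.1233] lean 0.08 pitch 0.38 arc [0.4953 0.1229 0.0733]
```

```bash
python3 -m pendant '{"translation":[[0,0,0],[0,0,0],[0,0,0]],"delta_rot":[[0,0,0],[0,0,0],[0,0,0]]}' - 20 >/dev/null
python3 -m pendant '{"translation":[[0,0,0],[0,0,0],[0,0,0],[0,0,0],[0,0,0],[0,0,0],[0,0,0],[0,0,0]],"delta_rot":[[0,0,0],[0,0,0],[0,0,0],[0,0,0],[0,0,0],[0,0,0],[0,0,0],[0,0,0]]}' 0.7
python3 - <<'E'
from h import *
p,d=grab_frame("scene");cv2.imwrite("pics/s5.png",cv2.resize(p[130:230,190:310],(720,600),interpolation=cv2.INTER_CUBIC)[:,:,::-1])
E
```

```text
clock: 27.95
tcp_pos: [0.496, 0.1234, 0.1235]
orientation: [0.481, -3.099, 0.003]
contact_force: [0.2, 0.2, 0.3]
grip_width: 0.0595
gripper_force: 0.0
```

View pics/s5.png

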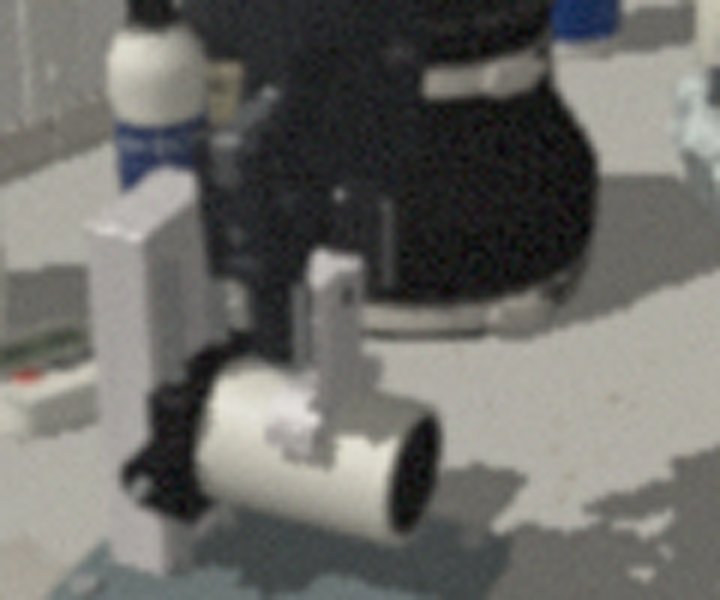

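The leaf sits upright on the pipe with its tab at (335,300), and the fingers are clear on both sides. I'll withdraw straight up.

```bash
python3 -m pendant '{"translation":[[0,0,0.2],[0,0,0.6],[0,0,1],[0,0,1.6],[0,0,2.4],[0,0,3.4],[0,0,4.4],[0,0,4.8],[0,0,4.8],[0,0,4.8],[0,0,4.8]],"delta_rot":[[0,0,0],[0,0,0],[0,0,0],[0,0,0],[0,0,0],[0,0,0],[0,0,0],[0,0,0],[0,0,0],[0,0,0],[0,0,0]]}'
python3 - <<'E'
from h import *
p,d=grab_frame("scene");cv2.imwrite("pics/s6.png",cv2.resize(p[100:260,180:380],(750,600),interpolation=cv2.INTER_CUBIC)[:,:,::-1])
P=pts("scene",d);q=P[d>0];t=np.array([.496,.1235]);a=np.radians(17.2);e=np.array([np.cos(a),np.sin(a)]);n=np.array([-e[1],e[0]])
u=(q[:,:2]-t)@e;v=(q[:,:2]-t)@n
for lo,hi in((.115,.13),(.137,.147)):
    k=(abs(u)<.025)&(abs(v)<.04)&(q[:,2]>lo)&(q[:,2]<hi);print(k.sum(),np.percentile(u[k],[5,95]).round(4),np.percentile(v[k],[3,97]).round(4))
k=(abs(u)<.025)&(abs(v)<.03)&(q[:,2]>.13)&(q[:,2]<.17);print(np.percentile(q[k,2],98))
E
```

```text
clock: 29.38
tcp_pos: [0.4955, 0.1232, 0.2426]
orientation: [0.48, -3.098, 0.004]
contact_force: [0.3, 0.7, -0.5]
grip_width: 0.06
gripper_force: 0.0
77 [-0.0111  0.0068] [-0.0079  0.0172]
53 [-0.0115  0.0066] [-0.0068  0.0178]
0.15252495538106942
```

View pics/s6.png

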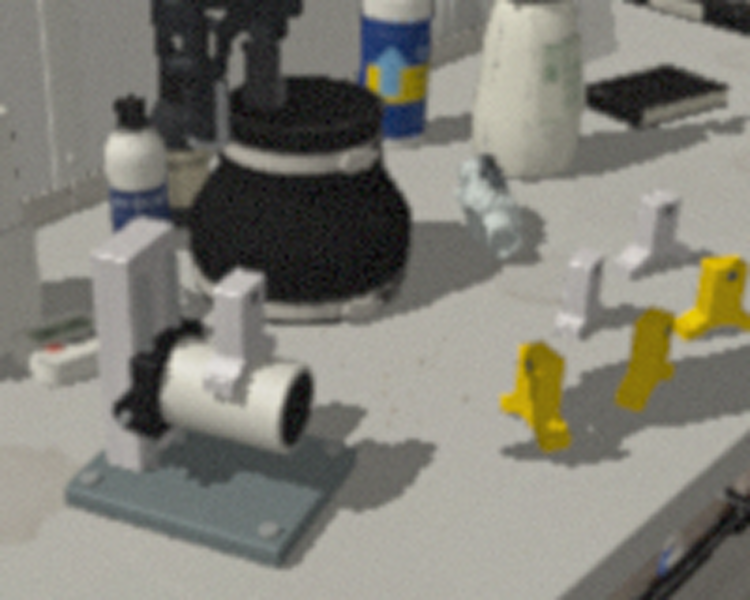

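The leaf stands upright and still on the pipe, at (240,330), with the gripper well clear above it. The other leaves are where they were.

```bash
python3 -c "
from bench import *
print(hand_in())"
```

```text
the job is handed in; nothing more can be done
None
```

The job is handed in: I set the middle leaf on the pipe, pressed it at about 9–10 N, and held it for over a second each upright, at about 14° left and at about 14° right; it now sits upright and still on the pipe, released at 28 s of the 67 s allowed, and hand_in() returned no verdict.

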